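# Mark the place of a balance weight with the pointer on the arched rod

## Task

The larger of the two zinc weights clipped on the impeller's rim is about to come off for the next spin, so keep its place: slide the pointer carriage round the arched rod until its pointer stands over the middle of that larger weight, then turn the knurled knob on the carriage clockwise until it stops tight. The pointer must still stand over the middle of the weight when the knob is tight. Leave the impeller and its weights as they are, and do not push or knock over anything else on the bench.

Things in the scene. Friction and masses are not known exactly. Their poses are not given: they have to be found in the camera images.
- stand: Grey welded balancing stand, fixed. Origin on the bench below the crossing of mandrel axis and rod plane; z up, x along the horizontal mandrel towards the spin motor. The rod arches over the impeller in its y-z plane, feet at y = -150 and +150 mm. Two pedestals, 125 mm high, at x = -115 and +115 mm; motor housing at x = 203 to 338 mm, 162 mm high.
- arch_centre (a point): Centre of the arch: on the mandrel axis, 105 mm above the bench, in the plane of the rod. The round steel rod, 16 mm thick, is a half circle of 150 mm radius (to its centreline) about this point, in the stand's y-z plane.
- carriage_block (a point): Centre of the carriage's dark steel block, on the centreline of the rod passing through its bore, 150 mm from the arch centre. 36 mm wide along the mandrel (the two flat faces to grip, clear of the rod), 34 mm along the rod (42 with bronze flanges), 26 mm radially. Slides with about 5 N, stays where left, and turns with the bend, always square to the rod.
- carriage (a joint): Angle of the carriage round the arch, rad: 0 at the very top, growing as it goes down on the stand's +y side; at angle a it lies in the direction (0, sin a, cos a) from the arch centre, in the stand's frame. Starts between -0.25 and 0.10; stops at -0.45 and +1.15.
- pointer_tip (a point): Tip of the carriage's steel pointer, 6 mm thick, which reaches from the middle of the block straight towards the arch centre; the tip is 95 mm from the arch centre and passes 7 mm clear of the weights.
- knob_grip (a point): Centre of the knurled steel clamp knob, 27 mm in diameter and 20 mm high, on the outer side of the carriage; 35 mm outward from the block's centre, 185 mm from the arch centre. Its axis is radial, pointing away from the arch centre. A 12 mm gap with a 10 mm thick screw parts it from the block.
- clamp_knob (a joint): How far the knob has been screwed in, rad: grows when it is turned clockwise as seen from outside, looking at the knob towards the arch centre. Loose at 0 to 0.4; it stops tight at 1.6. It turns with a light drag (0.06 N m).
- impeller (a joint): Angle of the larger weight round the arch, rad, counted like the carriage's: the pointer is over its middle when the carriage's angle equals this one (0.40 to 0.80). The green impeller, 160 mm in diameter, is clamped with its mandrel and keeps its angle.
- large_weight (a point): Middle of the outer face of the larger zinc clip-on weight (34 mm long along the rim, 18 mm wide, 8 mm proud of the rim; 88 mm from the arch centre), in the plane of the rod. It lies on the part of the rim that faces the stand's +y side and up.
- small_weight (a point): Middle of the outer face of the smaller zinc clip-on weight (15 mm long along the rim, else the same), anywhere else on the rim. Not the one to mark.
- indicator: Chrome dial indicator (56 mm dial) on a black magnetic base, 190 mm high, standing free beside the free end of the mandrel; origin under the base. Leave alone.
- hex_key: Brass hex key, 100 mm long, 7 mm thick, lying on the bench beside the stand. Leave alone.
- spacer: Steel spacer ring, 52 mm in diameter, 18 mm high, on the bench. Leave alone.
- v_block: Dark steel slotted setting block, 70 x 45 x 42 mm, on the bench. Leave alone.
- spanner: Steel spanner lying on the bench. Leave alone.
- fluid_can: Aluminium can, 60 mm in diameter, 120 mm high, on the bench. Leave alone.
- cover: Bronze flanged bearing cover, 110 mm in diameter, 28 mm high, on the bench. Leave alone.

How it is judged:
On the way, in this order (a step that is already met when the one before it is completed fails the run):
1. the pointer stands over the middle of the larger weight, the knob not yet tight (y of pointer_tip in the frame of large_weight between -0.005 and 0.005 m and z of pointer_tip in the frame of large_weight above 0 m and value of joint clamp_knob below 1 rad), for 0.2 s.
2. the knob is screwed tight (value of joint clamp_knob above 1.5 rad), for 0.2 s.
At the end, for the whole second after the job is handed in: The pointer's tip is within 5 mm, along the rim, of the middle of the larger weight and at rest, and the clamp knob is screwed in to its stop (joint above 1.50 of 1.6 rad) (y of pointer_tip in the frame of large_weight between -0.005 and 0.005 m and z of pointer_tip in the frame of large_weight above 0 m and value of joint clamp_knob above 1.5 rad and velocity of joint carriage between -0.02 and 0.02 rad/s); the robot touches nothing.
It fails at once if the impeller is turned: the larger weight moves more than 6 mm (distance of large_weight from where it was at the start of the episode above 0.006 m).
It fails at once if the smaller weight is shifted more than 6 mm (distance of small_weight from where it was at the start of the episode above 0.006 m).
It fails at once if one of the other things on the bench is pushed more than 20 mm (distance of any of indicator, hex_key, spacer, v_block, spanner, fluid_can, cover from where it was at the start of the episode above 0.02 m).
It fails at once if the indicator or the can is tipped over (angle between any of indicator, fluid_can's own z axis and vertical above 0.3 rad).
It also fails if it takes over 59 s, if anything falls off the work surface, if the arm or the gripper's body presses on something with over 40 N, if the wrist force passes 120 N, or if a joint passes its speed limit or range.

## Robot

A 7-joint arm with a two-finger parallel gripper is mounted at the origin on the work surface. World frame = base frame: x ahead of the robot, y to its left, z up, the work surface at z = 0. Lengths are in m, angles in rad, forces in N, time in s.
With the tool pointing down it reaches from about 0.4 to 0.75 m from the base axis. Payload 19.5 kg.
Tool frame: the origin (TCP) lies on the centre line of the jaws, within the pads' length; the fingertips stand ahead of it and the grasp point (between the pads) lies 3 mm ahead of it (bot.tips_ahead is the z of the fingertips in the tool frame, in m); z points along the fingers, y is the line along which they close (so a half turn about z gives the same grasp; the last joint's range is limited). The gripper opens to 85 mm and grips with 20 to 120 N. Pads are 22 mm wide; open, the fingers measure 114 mm over their backs; the gripper's body (76 mm by 85 mm) begins 54 mm behind the grasp point. The pads swing forward as they close: fully open they stand 13 mm farther back than shut.
Start: joints at [1.226, 0.707, -0.028, 1.485, 0.022, 0.951, -0.075], TCP at [0.171, -0.549, 0.253] pointing down, gripper open.
Joint ranges: [-2.71, 2.71], [-0.32, 2.16], [-1.57, 1.52], [0, 2.45], [-1.46, 4.6], [0, 2.02], [-2.83, 2.83]. Speed limits (rad/s): [1.89, 1.89, 2.57, 2.57, 3.01, 3.01, 3.01].

## Interface

Orientations are given as a rotation vector (axis times angle).
In Python, from cell import monitor, capture, bot gives the robot as it stands.
- The arm moves only by the tool jog_arm, never from a script. Its argument "steps" is a list of rows, each a list of 5 numbers: the opening, from 0 (shut) to 1 (fully open), then the shift along the tool's x, y, z each as a share of 120 mm, from -1 to 1, then the turn about the tool's z as a share of 90 degrees, from -1 to 1. A call has 1 to 8 rows; each row is the pose to reach, as a shift and turn from the pose commanded when the call began, along the tool's axes at that moment; what a row does not reach only later rows make up. A row lasts 1/10 s, in which the tool goes at most 50 mm and 8.59 degrees, less where a joint would pass 70% of its speed; a pose out of reach is approached as far as the arm can. A call with a number of a shift or a turn outside -1 to 1 is refused whole. A call with a gripper value outside its range is refused whole. The fingers move at their own pace and stop on an object; "squeeze" is the grip in N (left out, the last holds). Time passes only in rows, so rows that repeat a pose let the fingers close. It gives the time, the measured TCP pose, the force, the opening and the grip force at its end, in the units of the state.
- monitor.state(): the state, without advancing time (a new reading comes with each control period).
- capture(name): name is "scene" or "side" or "wrist"; returns a dict with "img" (384x512x3 uint8, red, green, blue), "z_map" (384x512 float32, m along the optical axis (not along the pixel's ray), 0 where there is no reading), "mtx" (3x3 intrinsics, pixels), "rvec" (rotation vector, rad) and "tvec" (3), from world to camera coordinates, as OpenCV has them. Camera axes: x right, y down, z forward; pixel columns grow to the right and rows downward; lengths in m; the calibration is good to about 2 mm. The wrist camera is an equidistant fisheye: a pixel r from the principal point sees the ray r / f radians off the axis. A picture is of the moment at which its call begins.
- bot.close_job(): hands the job in; it is judged then, once.
The state is a dict: "time": time; "joint_positions": joint angles; "qd": joint speeds; "joint_torque": joint torques, N m; "tool_pos": TCP position; "eef_rot": TCP orientation; "contact_force": force on the tool from outside, world axes, zero at the start; "torque": the same for the moment, N m; "opening": opening from 0.0 (shut) to 1.0 (fully open); "grasp_force": force on a finger pad.
Only numpy, scipy, OpenCV 4.12 (cv2) and the standard library are available. Lean on these libraries where they do the work, as an engineer would, in place of code of your own. Each camera call takes 0.05 s, during which the arm holds its last target. There are 200 camera calls.

## Working session

There is one attempt and no reset: what is moved stays moved. The work goes in short steps, Python scripts to look and compute and a tool call to move; the robot and the scene stay as the last step left them, time stands still between calls to the robot, and variables do not carry over. Pictures are saved under pics/ and viewed, at most 10 in all, crops included, and the job is handed in when it is done.

Besides the shell and the picture viewer there is one more tool, called after ">>>" as name(argument=value, ...) on one line, values as JSON. jog_arm: Moves the arm, as the interface text tells. Shift numbers are shares of 120 mm and turn numbers shares of 90 degrees, none past 1 either way. Its arguments: {"type":"object","properties":{"steps":{"type":"array"},"squeeze":{"type":"number"}},"required":["steps"]}

```bash
ls; mkdir -p pics; python3 - <<'E'
from cell import monitor,capture,bot
import cv2,numpy as np
s=monitor.state();print(s,bot.tips_ahead)
ims=[]
for n in("scene","side","wrist"):
    c=capture(n);np.savez(f"{n}0.npz",**c);print(n,c["mtx"].tolist(),c["rvec"],c["tvec"])
    cv2.imwrite(f"pics/{n}0.png",c["img"][:,:,::-1])
E
```

```text
pics
{'time': 0.0, 'joint_positions': array([ 1.2263044 ,  0.70714369, -0.02760985,  1.48499764,  0.02200781,
        0.95090845, -0.07549168]), 'qd': array([ 0.00033058, -0.00055784,  0.00102733, -0.00080978,  0.00065286,
        0.00038075, -0.00163789]), 'joint_torque': array([-7.14779126e-04, -8.83208084e+01,  1.23437528e+00, -2.36159635e+01,
        1.69566338e-02,  6.51053371e-03, -4.74964008e-05]), 'tool_pos': array([ 0.17137823, -0.54860914,  0.25280447]), 'eef_rot': array([-3.10453599e+00, -4.73650399e-01,  3.49429718e-04]), 'contact_force': array([0.02112886, 0.18576681, 0.38998779]), 'torque': array([ 0.0129808 , -0.02801952, -0.01461329]), 'grasp_force': 0.0, 'opening': 0.9989677621826538} 0.022
scene [[429.8408051830159, 0.0, 252.1285283433971], [0.0, 429.8408051830159, 193.32400432658923], [0.0, 0.0, 1.0]] [ 2.29686202  1.23460532 -0.38996558] [-0.24461431 -0.24814408  1.60368987]
side [[394.6710689363801, 0.0, 256.652925658916], [0.0, 394.6710689363801, 193.63418861716826], [0.0, 0.0, 1.0]] [ 0.96159637 -2.55721032  0.9915201 ] [0.39055611 0.38764628 1.00009037]
wrist [[297.3186396354542, 0.0, 252.80116965171806], [0.0, 297.3186396354542, 190.9524826035283], [0.0, 0.0, 1.0]] [-2.3239991   1.70982457  0.26275128] [-0.57431007 -0.03779509  0.3798019 ]
```

View pics/scene0.png

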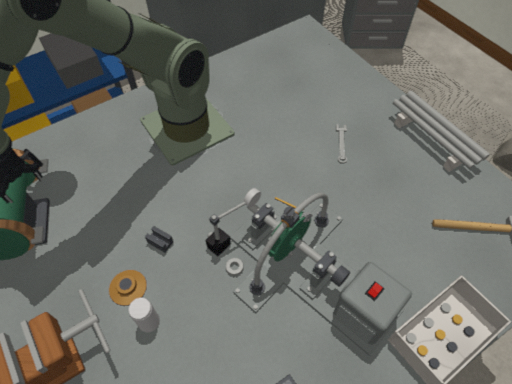

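View pics/side0.png

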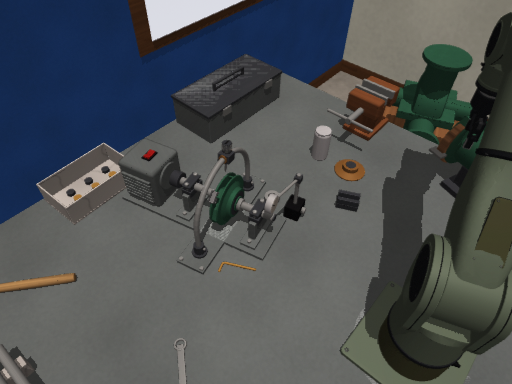

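The scene view shows the arch with feet near (257,287) and (322,218), the impeller at (292,240) and the motor at (375,300). In the side view the feet are near (200,252) and (247,185), with the carriage at (226,152). Next: crops and points.

```bash
cat > h.py <<'E'
import numpy as np,cv2
def load(f): return dict(np.load(f))
def cam(c):
    R=cv2.Rodrigues(c["rvec"])[0]; return R,c["tvec"].ravel()
def cloud(c):
    R,t=cam(c);h,w=c["z_map"].shape;u,v=np.meshgrid(np.arange(w),np.arange(h));K=c["mtx"];z=c["z_map"]
    P=np.stack([(u-K[0,2])/K[0,0]*z,(v-K[1,2])/K[1,1]*z,z],-1); return (P-t)@R
def proj(c,P): return cv2.projectPoints(np.asarray(P,float).reshape(-1,3),c["rvec"],c["tvec"],c["mtx"],None)[0].reshape(-1,2)
E
python3 - <<'E'
from h import *
a=load("scene0.npz");b=load("side0.npz")
A=cloud(a);B=cloud(b)
for (u,v) in [(257,287),(322,218),(375,290),(250,262),(300,200),(290,217),(292,240)]: print("sc",u,v,A[v,u].round(3))
for (u,v) in [(200,252),(247,185),(226,152),(150,155),(225,200)]: print("sd",u,v,B[v,u].round(3))
x=cv2.resize(a["img"][175:310,215:365],None,fx=5,fy=4.4,interpolation=cv2.INTER_CUBIC)[:,:,::-1]
ca=cv2.resize(a["img"][180:300,230:350],(600,600),interpolation=cv2.INTER_CUBIC)
cb=cv2.resize(b["img"][135:270,165:300],(600,600),interpolation=cv2.INTER_CUBIC)
cv2.imwrite("pics/ca.png",ca[:,:,::-1]);cv2.imwrite("pics/cb.png",cb[:,:,::-1])
E
```

```text
sc 257 287 [ 0.684 -0.139  0.053]
sc 322 218 [0.61  0.15  0.053]
sc 375 290 [0.89  0.079 0.165]
sc 250 262 [ 0.59  -0.101  0.001]
sc 300 200 [ 0.494  0.158 -0.002]
sc 290 217 [ 0.655 -0.021  0.286]
sc 292 240 [0.647 0.004 0.123]
sd 200 252 [0.587 0.169 0.034]
sd 247 185 [ 0.662 -0.118  0.035]
sd 226 152 [ 0.641 -0.009  0.269]
sd 150 155 [0.88  0.082 0.173]
sd 225 200 [0.599 0.046 0.148]
```

View pics/ca.png

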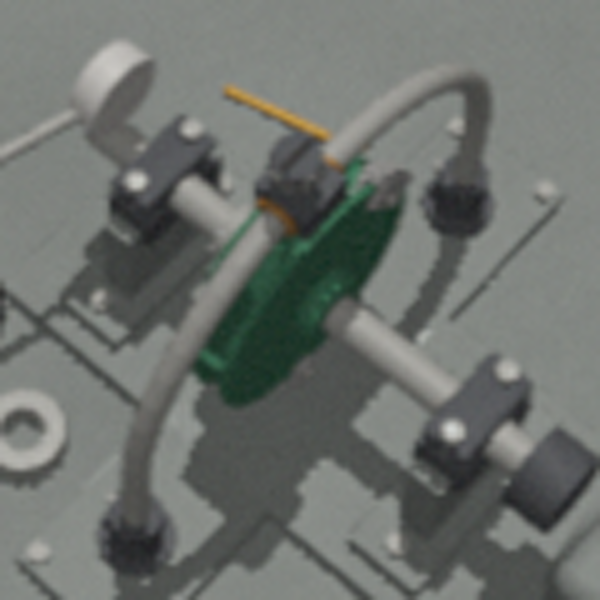

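View pics/cb.png

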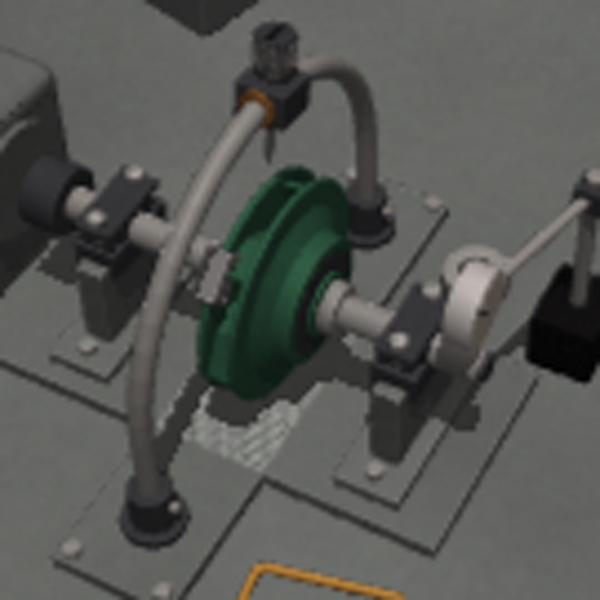

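The scene crop shows a zinc weight at about (388,188), which is (308,218) in the full picture. The side crop shows it at (213,275), full (213,197). The carriage is near the top of the rod. Next I fit the stand frame to the rod points and read the angles.

```bash
cat >> h.py <<'E'
from scipy.optimize import least_squares
def stand(P,C):
    """P points, C colours -> x,y,yaw,  from grey rod points"""
    p=np.array([.645,.004,.253])
    for tol in(.02,.01,.006):
        Q=tostand(P,p);r=np.hypot(Q[:,1],Q[:,2]-.105);d=np.hypot(r-.15,Q[:,0])
        m=(abs(d-.008)<tol)&(Q[:,2]>.11)&(np.ptp(C.astype(int),axis=1)<25)&(C.mean(1)>60)
        M=P[m]
        def f(q):
            Q=tostand(M,q);return np.hypot(np.hypot(Q[:,1],Q[:,2]-.105-q[3])-.15,Q[:,0])-.008
        s=least_squares(f,np.r_[p[:3],0],loss="soft_l1",f_scale=.002);p=s.x[:3]
    return s.x,m.sum(),np.sqrt(np.mean(s.fun**2))
def tostand(P,p):
    c,s=np.cos(p[2]),np.sin(p[2]);R=np.array([[c,s,0],[-s,c,0],[0,0,1]])
    return (P-[p[0],p[1],0])@R.T
def ang(Q): return np.arctan2(Q[:,1],Q[:,2]-.105),np.hypot(Q[:,1],Q[:,2]-.105)
E
python3 - <<'E'
from h import *
PP=[];CC=[]
for n in("scene","side"):
    c=load(n+"0.npz");m=c["z_map"]>0;P=cloud(c)[m];C=c["img"][m]
    k=np.linalg.norm(P[:,:2]-[.645,.004],axis=1)<.25;PP.append(P[k]);CC.append(C[k]);print(n,stand(PP[-1],CC[-1]))
p,n,e=stand(np.vstack(PP),np.vstack(CC));print(p,n,e);np.save("p.npy",p)
for P,C in zip(PP,CC):
    Q=tostand(P,p);Q[:,2]-=p[3];a,r=ang(Q);g=C.astype(int)
    zinc=(np.ptp(g,axis=1)<25)&(abs(Q[:,0])<.016)&(r>.078)&(r<.094)
    print("zinc",zinc.sum(),np.histogram(a[zinc],bins=np.arange(-3.2,3.2,.1)))if 0 else None
    h,b=np.histogram(a[zinc],bins=np.arange(-3.2,3.21,.1));print("zinc",[(round(x,1),int(y)) for x,y in zip(b,h) if y])
    w=zinc&(r>.083)&(a>.1)&(a<1.2);print("w",a[w].min(),a[w].max(),a[w].mean(),Q[w].mean(0))
    kn=(abs(Q[:,0])<.02)&(r>.166)&(r<.2)&(abs(a)<.6);print("knob",kn.sum(),np.median(a[kn]),a[kn].min(),a[kn].max(),r[kn].max(),Q[kn].mean(0))
    bl=(abs(Q[:,0])<.022)&(r>.137)&(r<.165)&(C.mean(1)<70)&(abs(a)<.6);print("block",bl.sum(),a[bl].min(),a[bl].max(),np.median(a[bl]))
from cell import monitor
R=cv2.Rodrigues(monitor.state()["eef_rot"])[0];print(R.round(3))
E
```

```text
scene (array([0.64148725, 0.00538655, 0.26708187, 0.00338392]), np.int64(601), np.float64(0.0029450024904361734))
side (array([0.6363024 , 0.01570136, 0.24161414, 0.00122744]), np.int64(549), np.float64(0.001343100632348233))
[ 6.35961391e-01  1.59760709e-02  2.41162742e-01 -9.55743418e-05] 1189 0.0014949440788905551
zinc [(np.float64(-3.1), 1), (np.float64(-3.0), 11), (np.float64(-2.9), 2), (np.float64(-2.7), 1), (np.float64(-2.6), 1), (np.float64(-2.5), 1), (np.float64(-2.4), 1), (np.float64(-2.2), 1), (np.float64(-2.1), 1), (np.float64(-1.9), 2), (np.float64(-1.8), 2), (np.float64(-1.7), 1), (np.float64(-1.4), 1), (np.float64(-0.5), 1), (np.float64(-0.4), 1), (np.float64(0.3), 1), (np.float64(0.5), 22), (np.float64(0.6), 8), (np.float64(0.7), 10), (np.float64(0.8), 7), (np.float64(0.9), 5), (np.float64(1.3), 1), (np.float64(1.8), 1), (np.float64(2.2), 1), (np.float64(2.3), 1), (np.float64(2.4), 1), (np.float64(2.9), 6), (np.float64(3.0), 4), (np.float64(3.1), 2)]
w 0.5370785639614049 0.9389793625678782 0.7057528191243893 [0.00039421 0.05573183 0.17036671]
knob 124 -0.1793757611490
[... 544 characters left out ...]
, (np.float64(0.8), 24), (np.float64(0.9), 8), (np.float64(1.0), 3), (np.float64(1.1), 4), (np.float64(1.2), 4), (np.float64(1.3), 4), (np.float64(1.4), 3), (np.float64(1.5), 4), (np.float64(1.6), 1), (np.float64(1.7), 5), (np.float64(1.8), 1), (np.float64(1.9), 1), (np.float64(2.0), 1), (np.float64(2.2), 1), (np.float64(2.8), 1)]
w 0.2825507362912264 1.054483496643014 0.7345919293507163 [-0.00076238  0.05887881  0.17012535]
knob 117 -0.12818461062719086 -0.2149163841845539 -0.05706095081407104 0.19944626795761794 [-0.00310242 -0.02490083  0.29179839]
block 154 -0.5678110516093015 0.5064387996382498 -0.08615591619300057
[[ 0.954  0.298 -0.   ]
 [ 0.298 -0.954  0.001]
 [-0.    -0.001 -1.   ]]
```

The weight spans about 0.53 to 0.93 rad, so 34 mm: it is the large one, with its middle near 0.73. The carriage sits near -0.15. I'll rise, travel over, and turn so the jaws close along the mandrel.

>>> jog_arm(steps=[[1,0.3,-0.2,-0.3,0],[1,0.6,-0.4,-0.6,0],[1,1,-0.62,-0.85,0],[1,1,-0.62,-0.85,0]])

```text
time: 0.55
tool_pos: [0.2662, -0.4398, 0.3573]
eef_rot: [3.104, 0.478, 0.003]
contact_force: [-0.7, -0.9, -0.4]
opening: 1.004
grasp_force: 0.0
```

>>> jog_arm(steps=[[1,0.4,-0.25,0,0],[1,0.8,-0.5,0,0],[1,1,-0.62,0,0],[1,1,-0.62,0,0]])

```text
time: 0.95
tool_pos: [0.3596, -0.3311, 0.3553]
eef_rot: [-3.102, -0.485, -0.002]
contact_force: [-1.0, -1.0, 0.1]
opening: 1.0
grasp_force: 0.0
```

>>> jog_arm(steps=[[1,0.4,-0.25,0,0],[1,0.8,-0.5,0,0],[1,1,-0.62,0,0],[1,1,-0.62,0,0]])

```text
time: 1.35
tool_pos: [0.4514, -0.2241, 0.3549]
eef_rot: [-3.102, -0.484, -0.001]
contact_force: [-1.1, -1.0, -0.8]
opening: 1.002
grasp_force: 0.0
```

>>> jog_arm(steps=[[1,0.4,-0.25,0,-0.1],[1,0.8,-0.5,0,-0.2],[1,1,-0.62,0,-0.3],[1,1,-0.62,0,-0.4],[1,1,-0.62,0,-0.5],[1,1,-0.62,0,-0.5]])

```text
time: 1.95
tool_pos: [0.5407, -0.1221, 0.355]
eef_rot: [-2.683, -1.634, 0.001]
contact_force: [0.3, 0.3, -0.7]
opening: 1.0
grasp_force: 0.0
```

>>> jog_arm(steps=[[1,0.3,0.1,0,-0.09],[1,0.6,0.2,0,-0.18],[1,0.9,0.35,0,-0.27],[1,0.9,0.35,0,-0.36],[1,0.9,0.35,0,-0.46],[1,0.9,0.35,0,-0.46],[1,0.9,0.35,0,-0.46]])

```text
time: 2.65
tool_pos: [0.6281, -0.0461, 0.3552]
eef_rot: [-1.945, -2.467, 0.0]
contact_force: [0.2, -0.5, 0.1]
opening: 0.998
grasp_force: 0.0
```

```bash
python3 - <<'E'
from cell import monitor,capture
from h import *
s=monitor.state();print(s["joint_positions"].round(2),s["tool_pos"])
c=capture("wrist");np.savez("wrist1.npz",**c);cv2.imwrite("pics/wrist1.png",c["img"][:,:,::-1])
E
```

```text
[ 0.19  0.74 -0.42  1.05  0.28  1.4   0.06] [ 0.62809745 -0.04610133  0.35520651]
```

View pics/wrist1.png

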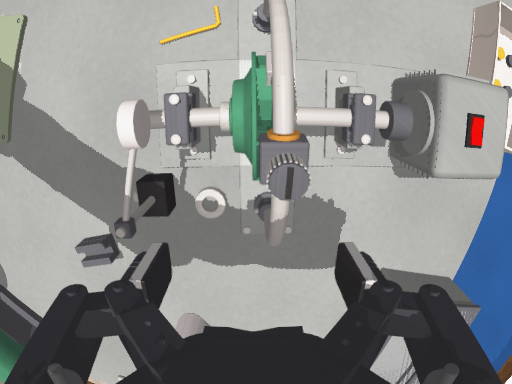

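The wrist view shows the knob at (288,178), the block at (283,150), the rod running up to (275,10), and the jaws aligned with the mandrel. I'll refit with this view's depth.

```bash
cat >> h.py <<'E'
def fcloud(c):
    R,t=cam(c);h,w=c["z_map"].shape;K=c["mtx"];u,v=np.meshgrid(np.arange(w),np.arange(h));x=(u-K[0,2])/K[0,0];y=(v-K[1,2])/K[1,1]
    th=np.hypot(x,y)+1e-9;k=np.tan(th)/th;z=c["z_map"]
    return (np.stack([x*k*z,y*k*z,z],-1)-t)@R
def wrist(c):
    m=c["z_map"]>0;m[235:]=False;P=fcloud(c)[m];C=c["img"][m];k=np.linalg.norm(P[:,:2]-[.64,.01],axis=1)<.25
    return P[k],C[k]
E
python3 - <<'E'
from h import *
c=load("wrist1.npz");F=fcloud(c)
for u,v in[(210,220),(288,178),(475,130),(175,120),(362,118)]:print(u,v,F[v,u].round(3))
P,C=wrist(c);p,n,e=stand(P,C);print(p,n,e)
PP=[P];CC=[C]
for nme in("scene","side"):
    d=load(nme+"0.npz");m=d["z_map"]>0;Q=cloud(d)[m];k=np.linalg.norm(Q[:,:2]-[.645,.004],axis=1)<.25
    q=stand(Q[k],d["img"][m][k]);print(nme,q)
Q=tostand(P,p);a,r=ang(Q);g=C.astype(int)
kn=(abs(Q[:,0])<.02)&(r>.185)&(r<.2)&(abs(a)<.6);print("knob",kn.sum(),a[kn].min(),a[kn].max(),np.median(a[kn]),r[kn].max(),Q[kn].mean(0),P[kn].mean(0))
z=(np.ptp(g,axis=1)<25)&(abs(Q[:,0])<.014)&(r>.08)&(r<.094)&(a>.1)&(a<1.3);print("zinc",z.sum(),np.percentile(a[z],[0,5,50,95,100]) if z.any() else 0)
E
```

```text
210 220 [ 0.585 -0.186  0.   ]
288 178 [ 0.643 -0.012  0.299]
475 130 [0.888 0.079 0.169]
175 120 [ 0.525 -0.014  0.123]
362 118 [0.745 0.044 0.125]
[ 6.36957748e-01  1.57686977e-02  2.41742635e-01 -1.60495948e-04] 3592 0.0012592280535300392
scene (array([0.64148725, 0.00538655, 0.26708187, 0.00338392]), np.int64(601), np.float64(0.0029450024904361734))
side (array([0.6363024 , 0.01570136, 0.24161414, 0.00122744]), np.int64(549), np.float64(0.001343100632348233))
knob 1539 -0.2374983039570982 -0.08749165412927416 -0.14921779991008882 0.19727405770211676 [-0.00055863 -0.02926038  0.2967323 ] [ 0.64342015 -0.01277459  0.2967323 ]
zinc 155 [0.54500913 0.55096464 0.69416081 0.90925432 0.93920396]
```

>>> jog_arm(steps=[[1,0.29,0.19,0,0],[1,0.29,0.19,0.2,0],[1,0.29,0.19,0.5,0],[1,0.29,0.19,0.75,0],[1,0.29,0.19,0.82,0],[1,0.29,0.19,0.82,0]])

```text
time: 3.3
tool_pos: [0.642, -0.0065, 0.2568]
eef_rot: [-1.942, -2.469, 0.001]
contact_force: [-0.1, 0.4, -0.2]
opening: 1.0
grasp_force: 0.0
```

>>> jog_arm(steps=[[0.4,0,0,0,0],[0.3,0,0,0,0],[0.3,0,0,0,0],[0.3,0,0,0,0],[0.3,0,0,0,0]], squeeze=30)

```text
time: 3.8
tool_pos: [0.6419, -0.0064, 0.2578]
eef_rot: [1.94, 2.471, -0.0]
contact_force: [-5.9, -0.9, 8.2]
opening: 0.418
grasp_force: 30.7
```

>>> jog_arm(steps=[[0.3,0.13,0,-0.013,0],[0.3,0.256,0,-0.013,0],[0.3,0.38,0,0,0],[0.3,0.503,0,0.024,0],[0.3,0.622,0,0.061,0],[0.3,0.737,0,0.109,0],[0.3,0.793,0,0.138,0],[0.3,0.793,0,0.138,0]])

```text
time: 4.6
tool_pos: [0.6187, 0.087, 0.2403]
eef_rot: [-1.938, -2.472, 0.002]
contact_force: [-5.0, 1.6, -0.9]
opening: 0.414
grasp_force: 31.7
```

```bash
cat > look.py <<'E'
import sys
from cell import monitor,capture
from h import *
p=np.array([.637,.0158,.2417])
n=sys.argv[1]
for k in("scene","side","wrist"):
    c=capture(k)
    if k=="wrist":
        P,C=wrist(c);cv2.imwrite(f"pics/{n}.png",c["img"][:,:,::-1])
    else:
        m=c["z_map"]>0;P=cloud(c)[m];C=c["img"][m]
    Q=tostand(P,p);a,r=ang(Q);g=C.astype(int)
    # knob: dark grey points; use axis distance at radii
    kn=(abs(Q[:,0])<.015)&(r>.19)&(r<.199)&(a>-.4)&(a<1.2)
    f=(abs(Q[:,0])<.02)&(r>.136)&(r<.164)&(g[:,0]-g[:,2]>50)
    z=(np.ptp(g,axis=1)<25)&(abs(Q[:,0])<.014)&(r>.082)&(r<.094)&(a>.1)&(a<1.3)
    pt=(abs(Q[:,0])<.006)&(r>.096)&(r<.13)&(a>-.4)&(a<1.2)
    for l,m in(("knobtop",kn),("flange",f),("zinc",z),("pointer",pt)):
        if m.sum()>3: print(k,l,m.sum(),np.percentile(a[m],[2,50,98]).round(3),Q[m].mean(0).round(4))
s=monitor.state()
T=tostand(s["tool_pos"][None],p)[0];R=cv2.Rodrigues(s["eef_rot"])[0]
print("tcp stand mm",(T*1000).round(1),"yaw err deg",np.degrees(np.arctan2(R[1,0],R[0,0])-p[2]-np.pi/2),s["joint_positions"].round(2))
E
python3 look.py w2
```

```text
scene knobtop 9 [0.289 0.318 0.339] [-0.0009  0.0605  0.2912]
scene flange 17 [0.307 0.317 0.333] [0.0006 0.0492 0.2541]
scene zinc 41 [0.538 0.679 0.947] [0.0014 0.0547 0.1708]
scene pointer 17 [0.399 0.443 0.473] [-0.0005  0.0478  0.2073]
side knobtop 69 [0.41  0.469 0.516] [-0.0006  0.0879  0.2801]
side flange 8 [0.556 0.568 0.576] [-0.0061  0.0867  0.241 ]
side zinc 80 [0.548 0.744 0.926] [-0.0025  0.0597  0.1702]
tcp stand mm [ -0.7  73.3 240.4] yaw err deg -0.058660397209592076 [-0.02  0.82 -0.39  1.29  0.32  1.09 -0.2 ]
```

View pics/w2.png

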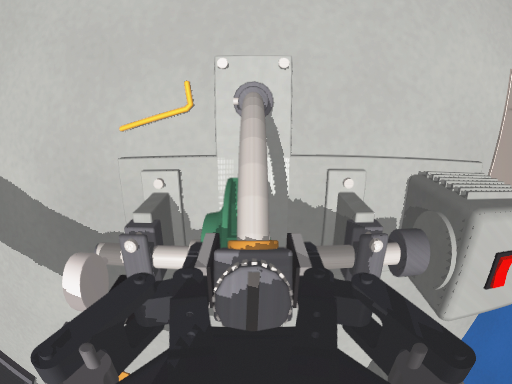

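>>> jog_arm(steps=[[0.3,0.083,0,0.044,0],[0.3,0.157,0,0.091,0],[0.3,0.227,0,0.143,0],[0.3,0.293,0,0.199,0],[0.3,0.293,0,0.199,0]], squeeze=40)

```text
time: 5.25
tool_pos: [0.6104, 0.1203, 0.2158]
eef_rot: [-1.939, -2.471, 0.004]
contact_force: [-3.7, -2.9, -7.2]
opening: 0.419
grasp_force: 41.0
```

```bash
python3 look.py w3
```

```text
scene knobtop 18 [0.473 0.51  0.536] [-0.0022  0.0946  0.276 ]
scene flange 17 [0.569 0.593 0.607] [-0.0007  0.0866  0.2341]
scene zinc 41 [0.543 0.682 0.924] [0.0003 0.0549 0.1712]
scene pointer 23 [0.668 0.711 0.727] [1.000e-04 7.530e-02 1.934e-01]
side knobtop 87 [0.646 0.708 0.772] [-0.0015  0.1273  0.2534]
side zinc 10 [0.584 0.858 1.16 ] [-0.0074  0.064   0.1606]
tcp stand mm [ -0.8 107.5 216.1] yaw err deg -0.10439043461716002 [-0.07  0.84 -0.38  1.34  0.33  1.03 -0.27]
```

>>> jog_arm(steps=[[0.3,0.023,0,0.02,0],[0.3,0.023,0,0.02,0],[1,0.02,0,0.018,0],[1,0.02,0,0.018,0],[1,0.02,0,0.018,0],[1,0.02,0,0.018,0]])

```text
time: 6.0
tool_pos: [0.6107, 0.1228, 0.2146]
eef_rot: [1.94, 2.471, 0.001]
contact_force: [0.5, -0.7, 0.3]
opening: 0.999
grasp_force: 0.0
```

>>> jog_arm(steps=[[1,0,0,-0.4,0],[1,-0.2,0,-0.8,0],[1,-0.4,0,-1,0],[1,-0.4,0,-1,0]])

```text
time: 6.4
tool_pos: [0.6235, 0.0729, 0.338]
eef_rot: [1.942, 2.463, 0.005]
contact_force: [0.4, 1.1, -0.1]
opening: 0.999
grasp_force: 0.0
```

```bash
python3 look.py w4
```

```text
scene knobtop 14 [0.653 0.671 0.727] [-0.0029  0.1215  0.2554]
scene flange 26 [0.568 0.606 0.642] [0.0008 0.088  0.2322]
scene zinc 44 [0.538 0.66  0.942] [0.0004 0.0546 0.1709]
scene pointer 23 [0.681 0.716 0.77 ] [0.     0.0767 0.193 ]
side knobtop 94 [0.663 0.729 0.791] [-0.0024  0.1302  0.2512]
side flange 7 [0.597 0.605 0.613] [-0.0055  0.091   0.2368]
side zinc 70 [0.249 0.728 0.985] [-0.0038  0.0575  0.1707]
wrist knobtop 1095 [0.665 0.718 0.789] [-1.000e-04  1.283e-01  2.511e-01]
wrist flange 292 [0.592 0.603 0.628] [-2.000e-04  9.010e-02  2.348e-01]
tcp stand mm [-3.000e-01  6.270e+01  3.337e+02] yaw err deg -0.07053607672654652 [-0.01  0.75 -0.41  1.12  0.28  1.33 -0.14]
```

View pics/w4.png

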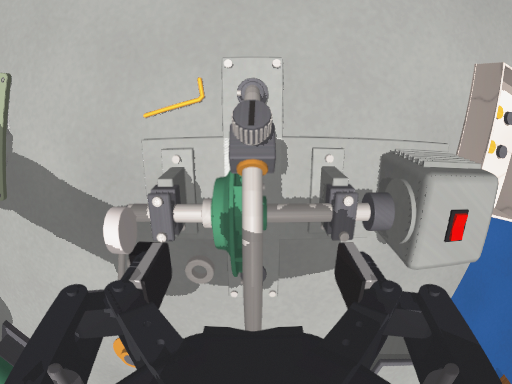

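The carriage is now at about 0.73 against 0.74 for the weight, within about 1.5 mm. The knob stands at stand y = 123, z = 243, so I'll grip it there.

>>> jog_arm(steps=[[1,0.35,0,0,0],[1,0.505,0,0.1,0],[1,0.505,0,0.4,0],[1,0.505,0,0.6,0],[1,0.505,0,0.665,0],[1,0.505,0,0.665,0],[1,0.505,0,0.665,0]])

```text
time: 7.25
tool_pos: [0.6077, 0.1353, 0.2554]
eef_rot: [1.939, 2.471, 0.002]
contact_force: [0.0, 0.5, 0.2]
opening: 1.001
grasp_force: 0.0
```

>>> jog_arm(steps=[[0.45,0,0,0,0],[0.2,0,0,0,0],[0.2,0,0,0,0],[0.2,0,0,0,0],[0.2,0,0,0,0]], squeeze=25)

```text
time: 7.75
tool_pos: [0.6069, 0.1352, 0.2547]
eef_rot: [-1.938, -2.471, 0.001]
contact_force: [-7.3, 0.9, 3.9]
opening: 0.309
grasp_force: 25.8
```

```bash
python3 look.py w5
```

```text
scene knobtop 34 [0.609 0.685 0.753] [-0.0049  0.123   0.2548]
scene flange 17 [0.58  0.604 0.618] [-0.0009  0.0881  0.2328]
scene zinc 43 [0.525 0.665 0.953] [0.0004 0.0546 0.1713]
scene pointer 24 [0.692 0.723 0.767] [-0.0002  0.0774  0.1927]
side knobtop 84 [0.63  0.737 0.796] [0.0013 0.1304 0.2505]
side zinc 71 [0.398 0.732 0.928] [-0.0038  0.0583  0.1704]
wrist knobtop 356 [0.776 0.787 0.807] [-0.0004  0.1383  0.2426]
tcp stand mm [ -0.7 123.1 254.7] yaw err deg -0.08117541250858873 [-0.1   0.8  -0.39  1.29  0.31  1.12 -0.28]
```

View pics/w5.png

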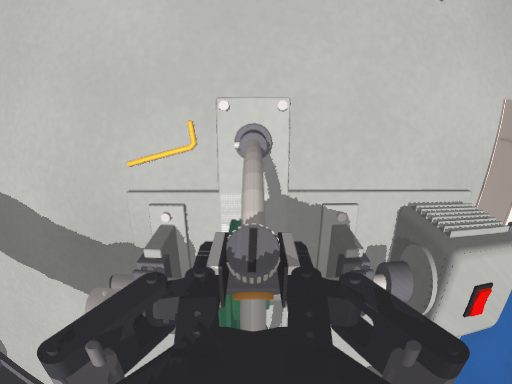

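The pads grip the knob at (253,255), and its slot lies along the rod, which gives me an angle gauge. First turn.

>>> jog_arm(steps=[[0.2,0,0,0,0.07],[0.2,0,0,0,0.14],[0.2,0,0,0,0.21],[0.2,0,0,0,0.28],[0.2,0,0,0,0.33],[0.2,0,0,0,0.33],[0.2,0,0,0,0.33]])

```text
time: 8.6
tool_pos: [0.6067, 0.1338, 0.2542]
eef_rot: [2.507, 1.892, -0.006]
contact_force: [-10.2, -7.0, -1.4]
opening: 0.307
grasp_force: 71.9
```

```bash
python3 look.py w6
```

```text
scene knobtop 14 [0.522 0.685 0.709] [-0.0024  0.1157  0.2603]
scene flange 17 [0.582 0.611 0.634] [-0.0004  0.0886  0.2318]
scene zinc 41 [0.556 0.681 0.934] [0.0003 0.0554 0.1706]
scene pointer 23 [0.684 0.723 0.76 ] [-1.000e-04  7.700e-02  1.925e-01]
side knobtop 51 [0.656 0.745 0.799] [0.0035 0.1316 0.2491]
side zinc 73 [0.183 0.7   0.917] [-0.0037  0.0553  0.1721]
wrist knobtop 443 [0.751 0.784 0.815] [0.0041 0.1375 0.243 ]
wrist flange 30 [0.847 0.86  0.866] [0.0079 0.1213 0.2095]
tcp stand mm [ -1.2 121.8 254.2] yaw err deg -29.76346867195275 [-0.16  0.79 -0.25  1.29  0.2   1.09 -0.71]
```

View pics/w6.png

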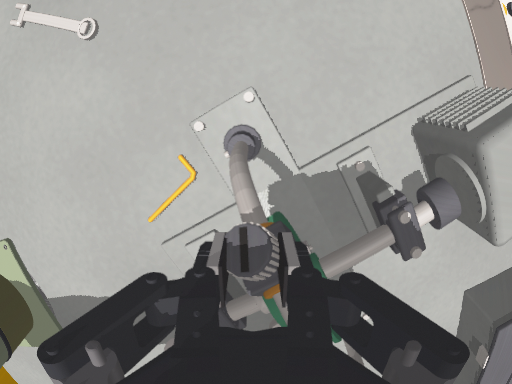

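The knob turned with the jaws: the slot is still aligned in the tool view, and the carriage hasn't moved. Now I open, turn back, regrip and turn again.

>>> jog_arm(steps=[[0.7,0,0,0,0],[0.7,0,0,0,0],[0.7,0,0,0,-0.1],[0.7,0,0,0,-0.2],[0.7,0,0,0,-0.3],[0.7,0,0,0,-0.4],[0.7,0,0,0,-0.5],[0.7,0,0,0,-0.6]])

```text
time: 9.55
tool_pos: [0.6077, 0.1349, 0.2546]
eef_rot: [1.427, 2.798, 0.001]
contact_force: [-0.3, 0.1, -0.8]
opening: 0.698
grasp_force: 0.0
```

>>> jog_arm(steps=[[0.7,0,0,0,0],[0.2,0,0,0,0],[0.2,0,0,0,0],[0.2,0,0,0,0],[0.2,0,0,0,0]])

```text
time: 10.05
tool_pos: [0.6074, 0.135, 0.2547]
eef_rot: [-1.437, -2.793, 0.0]
contact_force: [-2.8, -0.6, 3.3]
opening: 0.325
grasp_force: 24.5
```

>>> jog_arm(steps=[[0.2,0,0,0,0.08],[0.2,0,0,0,0.16],[0.2,0,0,0,0.25],[0.2,0,0,0,0.34],[0.2,0,0,0,0.43],[0.2,0,0,0,0.52],[0.2,0,0,0,0.6],[0.2,0,0,0,0.6]])

```text
time: 10.85
tool_pos: [0.6066, 0.136, 0.2548]
eef_rot: [-2.55, -1.832, 0.001]
contact_force: [-12.4, 2.8, 8.0]
opening: 0.303
grasp_force: 74.3
```

```bash
python3 look.py w7
```

```text
scene knobtop 17 [0.549 0.686 0.733] [-0.0036  0.1191  0.2571]
scene flange 15 [0.585 0.622 0.641] [0.001  0.0905 0.2317]
scene zinc 45 [0.512 0.68  0.931] [0.0006 0.0544 0.171 ]
scene pointer 24 [0.688 0.72  0.784] [1.000e-04 7.770e-02 1.923e-01]
side knobtop 38 [0.677 0.758 0.818] [0.0032 0.1345 0.2473]
side zinc 73 [0.234 0.721 0.997] [-0.0032  0.0568  0.1708]
wrist knobtop 388 [0.759 0.792 0.822] [0.0044 0.1386 0.2419]
wrist flange 38 [0.85  0.868 0.876] [0.0079 0.122  0.2087]
tcp stand mm [ -0.8 124.  254.9] yaw err deg -32.1781901712546 [-0.16  0.79 -0.24  1.29  0.19  1.09 -0.74]
```

View pics/w7.png

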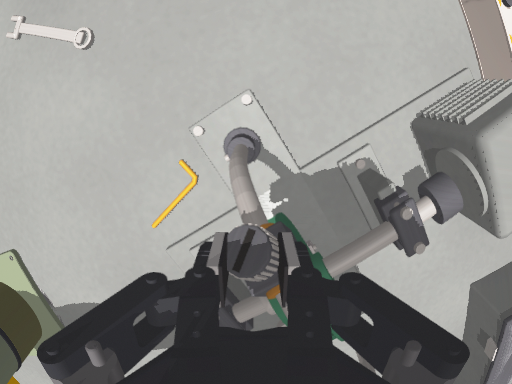

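The slot is now about 25-30° further clockwise in the tool view, and the carriage holds at about 0.735. Repeat the stroke.

>>> jog_arm(steps=[[0.7,0,0,0,0],[0.7,0,0,0,0],[0.7,0,0,0,-0.1],[0.7,0,0,0,-0.2],[0.7,0,0,0,-0.3],[0.7,0,0,0,-0.4],[0.7,0,0,0,-0.5],[0.7,0,0,0,-0.6]])

```text
time: 11.8
tool_pos: [0.6078, 0.1347, 0.2545]
eef_rot: [1.487, 2.767, 0.0]
contact_force: [0.1, 0.2, -0.8]
opening: 0.7
grasp_force: 0.0
```

>>> jog_arm(steps=[[0.7,0,0,0,0],[0.2,0,0,0,0],[0.2,0,0,0,0],[0.2,0,0,0,0],[0.2,0,0,0,0]])

```text
time: 12.3
tool_pos: [0.6075, 0.135, 0.2547]
eef_rot: [1.496, 2.762, 0.0]
contact_force: [-0.8, -0.6, 2.8]
opening: 0.325
grasp_force: 24.6
```

>>> jog_arm(steps=[[0.2,0,0,0,0.08],[0.2,0,0,0,0.16],[0.2,0,0,0,0.25],[0.2,0,0,0,0.34],[0.2,0,0,0,0.43],[0.2,0,0,0,0.52],[0.2,0,0,0,0.6],[0.2,0,0,0,0.6]])

```text
time: 13.1
tool_pos: [0.6061, 0.1361, 0.2548]
eef_rot: [-2.588, -1.778, 0.003]
contact_force: [-15.9, 3.3, 9.8]
opening: 0.301
grasp_force: 75.6
```

```bash
cat >> look.py <<'E'
print("torque",s["torque"],s["contact_force"])
# slot angle on the knob's top: dark pixels of the top face, in the face's own axes
c=capture("wrist");m=c["z_map"]>0;P=fcloud(c)[m];g=c["img"][m].mean(1);Q=tostand(P,p)
A=float(sys.argv[2]) if len(sys.argv)>2 else .735
rad=Q[:,1]*np.sin(A)+(Q[:,2]-.105)*np.cos(A);tan=Q[:,1]*np.cos(A)-(Q[:,2]-.105)*np.sin(A)
k=(abs(rad-.195)<.004)&(np.hypot(Q[:,0],tan)<.0115);th=np.percentile(g[k],12);d=k&(g<=th)
X=np.stack([Q[d,0],tan[d]],1);w,V=np.linalg.eigh(np.cov(X.T));v=V[:,1]*np.sign(V[1,1])
print("slot n",k.sum(),d.sum(),"clockwise from tangential deg",np.degrees(np.arctan2(v[0],v[1])).round(1),"elong",np.sqrt(w[1]/w[0]).round(2),np.percentile(g[k],[5,12,25,50]))
E
python3 look.py w8
```

```text
scene knobtop 15 [0.527 0.693 0.734] [-0.0041  0.1178  0.2576]
scene flange 14 [0.603 0.628 0.65 ] [0.0005 0.0912 0.2313]
scene zinc 42 [0.539 0.678 0.957] [0.0003 0.0552 0.1706]
scene pointer 24 [0.705 0.736 0.756] [0.     0.078  0.1916]
side knobtop 40 [0.678 0.761 0.822] [0.0037 0.1345 0.2467]
side zinc 75 [0.208 0.723 1.003] [-0.0033  0.0569  0.1703]
wrist knobtop 462 [0.757 0.795 0.826] [0.0048 0.1389 0.2417]
wrist flange 38 [0.856 0.875 0.884] [0.0078 0.1227 0.2078]
tcp stand mm [ -1.2 124.2 254.7] yaw err deg -34.60116374550496 [-0.17  0.79 -0.23  1.29  0.18  1.09 -0.78]
torque [0.59965979 2.62572739 0.63253814] [-15.71573227   3.19825504   9.17678093]
slot n 1605 195 clockwise from tangential deg 79.5 elong 4.61 [37.         40.66666667 68.         70.33333333]
```

>>> jog_arm(steps=[[0.7,0,0,0,0],[0.7,0,0,0,0],[0.7,0,0,0,-0.1],[0.7,0,0,0,-0.2],[0.7,0,0,0,-0.3],[0.7,0,0,0,-0.4],[0.7,0,0,0,-0.5],[0.7,0,0,0,-0.6]])

```text
time: 14.1
tool_pos: [0.6078, 0.1347, 0.2545]
eef_rot: [1.546, 2.735, 0.0]
contact_force: [0.0, 0.2, -0.2]
opening: 0.701
grasp_force: 0.0
```

```bash
python3 look.py w9; python3 - <<'E'
from h import *
E
cp w9 /dev/null 2>/dev/null; true
```

```text
scene knobtop 31 [0.678 0.725 0.812] [0.0007 0.129  0.2487]
scene flange 16 [0.604 0.625 0.635] [0.0006 0.0911 0.232 ]
scene zinc 42 [0.54  0.685 0.955] [0.0004 0.055  0.1709]
scene pointer 25 [0.687 0.739 0.778] [1.000e-04 7.860e-02 1.916e-01]
side knobtop 90 [0.682 0.746 0.809] [-0.0027  0.1324  0.2484]
side zinc 57 [0.491 0.764 1.034] [-0.0054  0.0595  0.1687]
wrist knobtop 654 [0.762 0.79  0.818] [-0.0033  0.1385  0.2422]
wrist flange 6 [0.873 0.877 0.88 ] [-0.0109  0.1213  0.2059]
tcp stand mm [ -0.  122.4 254.4] yaw err deg 16.67108274496595 [-0.06  0.81 -0.48  1.28  0.38  1.13 -0.03]
torque [ 0.05867501 -0.02733744 -0.00863295] [-1.38146864 -0.44160086  0.11104448]
slot n 1709 237 clockwise from tangential deg 76.6 elong 6.07 [ 51.          51.66666667  68.66666667 104.33333333]
```

>>> jog_arm(steps=[[0.7,0,0,0,0],[0.2,0,0,0,0],[0.2,0,0,0,0],[0.2,0,0,0,0],[0.2,0,0,0,0]])

```text
time: 14.8
tool_pos: [0.6076, 0.1351, 0.2547]
eef_rot: [1.554, 2.731, 0.001]
contact_force: [-0.7, 1.0, 2.5]
opening: 0.322
grasp_force: 24.5
```

>>> jog_arm(steps=[[0.2,0,0,0,0.08],[0.2,0,0,0,0.16],[0.2,0,0,0,0.25],[0.2,0,0,0,0.34],[0.2,0,0,0,0.43],[0.2,0,0,0,0.52],[0.2,0,0,0,0.52]])

```text
time: 15.5
tool_pos: [0.6041, 0.1304, 0.2521]
eef_rot: [2.515, 1.88, -0.023]
contact_force: [-26.5, -22.8, -9.4]
opening: 0.3
grasp_force: 80.0
```

```bash
python3 look.py w10
```

```text
scene knobtop 9 [0.513 0.53  0.559] [0.0092 0.0993 0.2732]
scene flange 15 [0.623 0.632 0.668] [-0.0008  0.0924  0.2297]
scene zinc 44 [0.539 0.656 0.941] [1.000e-04 5.470e-02 1.706e-01]
scene pointer 24 [0.72  0.755 0.79 ] [-0.0004  0.0788  0.1883]
side knobtop 78 [0.654 0.766 0.825] [0.0009 0.1342 0.2471]
side zinc 76 [0.294 0.722 1.048] [-0.0035  0.0572  0.1705]
wrist knobtop 1187 [0.743 0.789 0.83 ] [0.0034 0.1382 0.2425]
wrist flange 15 [0.867 0.888 0.895] [0.009  0.1239 0.2063]
tcp stand mm [ -4.5 119.1 252.1] yaw err deg -30.000155558059443 [-0.15  0.79 -0.25  1.29  0.2   1.1  -0.71]
torque [-5.68511665  4.67419223  0.56010389] [-26.55334066 -23.04746263  -8.85132762]
slot n 1535 248 clockwise from tangential deg 88.3 elong 4.62 [51.33333333 52.         69.33333333 73.66666667]
```

>>> jog_arm(steps=[[0.7,0,0,0,0],[0.7,0,0,0,0],[0.7,0,0,0,-0.1],[0.7,0,0,0,-0.2],[0.7,0,0,0,-0.3],[0.7,0,0,0,-0.4],[0.7,0,0,0,-0.5],[0.7,0,0,0,-0.5]])

```text
time: 16.5
tool_pos: [0.6078, 0.1348, 0.2545]
eef_rot: [1.591, 2.709, 0.001]
contact_force: [0.1, -0.9, 0.2]
opening: 0.7
grasp_force: 0.0
```

```bash
python3 look.py w11 .75; sed -n '/^c=capture/,$p' look.py | sed 's/capture("wrist")/load("wrist1.npz")/' > s.py; for A in -.15; do python3 -c "
from h import *
import sys
sys.argv=['x','x','$A'];p=np.array([.637,.0158,.2417])
exec(open('s.py').read())"; done
```

```text
scene knobtop 34 [0.681 0.738 0.799] [0.0006 0.1297 0.2479]
scene flange 14 [0.621 0.638 0.65 ] [2.000e-04 9.240e-02 2.299e-01]
scene zinc 40 [0.552 0.68  0.954] [0.0003 0.0554 0.1702]
scene pointer 23 [0.718 0.757 0.819] [-0.0004  0.0785  0.1877]
side knobtop 86 [0.695 0.761 0.824] [-0.0024  0.1345  0.2468]
side zinc 50 [0.555 0.767 0.939] [-0.0057  0.061   0.1685]
wrist knobtop 906 [0.764 0.797 0.831] [-0.0027  0.1396  0.2412]
tcp stand mm [ -0.  122.7 254.5] yaw err deg 14.88300683354049 [-0.06  0.81 -0.47  1.28  0.37  1.13 -0.06]
torque [-0.03700744  0.00970076 -0.03006278] [0.10515781 0.33178049 0.26926847]
slot n 1699 237 clockwise from tangential deg 89.2 elong 6.37 [ 51.          51.66666667  71.         105.33333333]
slot n 998 131 clockwise from tangential deg 2.9 elong 5.95 [ 65.33333333  67.33333333 103.         120.        ]
```

The knob has turned 86° in all and the last stroke met a hard stop. The jaws now sit about 4 mm uphill of the knob, so I'll recentre them and do a short confirming stroke.

>>> jog_arm(steps=[[0.7,0.036,0.01,0.02,0],[0.7,0.036,0.01,0.02,0],[0.2,0.036,0.01,0.02,0],[0.2,0.036,0.01,0.02,0],[0.2,0.036,0.01,0.02,0],[0.2,0.036,0.01,0.02,0]])

```text
time: 17.3
tool_pos: [0.606, 0.1392, 0.2522]
eef_rot: [-1.596, -2.705, 0.001]
contact_force: [-5.7, -0.5, 3.1]
opening: 0.32
grasp_force: 24.4
```

>>> jog_arm(steps=[[0.2,0,0,0,0.06],[0.2,0,0,0,0.12],[0.2,0,0,0,0.18],[0.2,0,0,0,0.24],[0.2,0,0,0,0.24]])

```text
time: 17.8
tool_pos: [0.6059, 0.1387, 0.2518]
eef_rot: [-2.079, -2.355, 0.004]
contact_force: [-6.3, -4.6, -0.1]
opening: 0.297
grasp_force: 32.0
```

```bash
python3 look.py w12 .755
```

```text
scene knobtop 27 [0.631 0.718 0.778] [-0.0051  0.1269  0.2514]
scene flange 16 [0.62  0.648 0.67 ] [-2.00e-04  9.38e-02  2.29e-01]
scene zinc 40 [0.55  0.677 0.93 ] [1.000e-04 5.550e-02 1.705e-01]
scene pointer 26 [0.721 0.755 0.797] [0.     0.0789 0.1886]
side knobtop 84 [0.659 0.768 0.825] [0.0022 0.1348 0.2466]
side zinc 77 [0.242 0.722 1.034] [-0.0034  0.0575  0.1702]
wrist knobtop 531 [0.798 0.816 0.84 ] [0.0004 0.1421 0.2384]
tcp stand mm [ -0.7 126.7 251.8] yaw err deg -6.50223554437856 [-0.11  0.8  -0.37  1.29  0.29  1.1  -0.38]
torque [-0.7192961   1.16231634  0.3440962 ] [-6.05166956 -4.36596496 -1.04293837]
slot n 1700 225 clockwise from tangential deg -89.4 elong 5.99 [51.66666667 52.33333333 69.         71.        ]
```

The jaws turned 21° and the knob barely moved, to 90.6°, so it is at its stop. Release, rise and check the pointer.

>>> jog_arm(steps=[[0.6,0,0,0,0],[1,0,0,0,0],[1,0,0,0,0],[1,0,0,-0.4,0],[1,0,0,-0.8,0],[1,-0.3,0,-1,0],[1,-0.45,0,-1,0],[1,-0.45,0,-1,0]])

```text
time: 18.8
tool_pos: [0.6139, 0.0829, 0.3721]
eef_rot: [2.078, 2.355, -0.001]
contact_force: [0.0, 1.1, -0.8]
opening: 1.001
grasp_force: 0.0
```

```bash
python3 look.py w13 .76; python3 - <<'E'
# pointer tip and weight ends, in the rod plane, by rays from the scene and side pictures
from cell import capture
from h import *
p=np.array([.637,.0158,.2417])
for n in("scene","side"):
    for f in ("0","now"):
        c=load(n+"0.npz") if f=="0" else capture(n)
        m=c["z_map"]>0;P=cloud(c)[m];g=c["img"][m].astype(int);Q=tostand(P,p);a,r=ang(Q)
        z=(np.ptp(g,axis=1)<25)&(abs(Q[:,0])<.011)&(r>.084)&(r<.092)&(a>.45)&(a<1.1)
        print(n,f,"zinc",z.sum(),np.percentile(a[z],[3,97]).round(3),"mid",np.percentile(a[z],[3,97]).mean().round(3))
        for lo,hi in((.097,.108),(.108,.12),(.12,.132)):
            t=(abs(Q[:,0])<.007)&(r>lo)&(r<hi)&(a>-.4)&(a<1.1);
            if t.sum():print("  ptr",lo,t.sum(),np.median(a[t]).round(3),Q[t].mean(0).round(4))
E
```

```text
scene knobtop 26 [0.695 0.738 0.79 ] [0.0014 0.1293 0.2477]
scene flange 25 [0.61  0.643 0.672] [0.0007 0.0933 0.2292]
scene zinc 41 [0.533 0.644 0.966] [0.0002 0.0551 0.1709]
scene pointer 27 [0.743 0.758 0.801] [-0.0003  0.0795  0.1881]
side knobtop 93 [0.7   0.759 0.824] [-0.0024  0.1345  0.2464]
side flange 10 [0.63  0.645 0.656] [-0.0061  0.0966  0.2336]
side zinc 73 [0.316 0.725 1.113] [-0.0033  0.0575  0.1706]
wrist knobtop 729 [0.702 0.756 0.828] [-2.000e-04  1.336e-01  2.462e-01]
wrist flange 222 [0.627 0.64  0.667] [-0.      0.0947  0.2312]
tcp stand mm [ -6.2  74.2 371.4] yaw err deg -6.464563218679782 [-0.04  0.71 -0.39  1.06  0.25  1.42 -0.24]
torque [-0.0006918  -0.02498065 -0.00504738] [ 0.09689084  0.32356126 -0.12474768]
slot n 515 63 clockwise from tangential deg -86.9 elong 6.26 [ 49.33333333  52.33333333  90.66666667 103.        ]
scene 0 zinc 34 [0.55  0.927] mid 0.739
scene now zinc 37 [0.55  0.935] mid 0.742
  ptr 0.097 8 0.771 [-0.0005  0.071   0.1791]
  ptr 0.108 9 0.761 [-0.0005  0.0789  0.1878]
  ptr 0.12 11 0.753 [0.0005 0.0864 0.1971]
side 0 zinc 74 [0.564 0.924] mid 0.744
  ptr 0.097 3 -0.148 [-0.0013 -0.0157  0.207 ]
  ptr 0.108 7 -0.145 [-0.0021 -0.0168  0.2176]
  ptr 0.12 4 -0.148 [-0.0025 -0.0181  0.227 ]
side now zinc 59 [0.559 0.918] mid 0.738
  ptr 0.097 1 0.767 [-0.0028  0.0716  0.1793]
```

```bash
python3 -c "
from cell import bot
print(bot.close_job())"
```

```text
the job is handed in; nothing more can be done
None
```

The job is handed in: the knob is screwed to its stop, and I measured the pointer about 2–3 mm off the middle of the larger weight (limit 5 mm), because the carriage drifted slightly while I tightened it; the result of the judging was not shown.

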